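# Close the sprung service cover of a throwing wheel

## Robot

A 7-joint arm with a two-finger parallel gripper is mounted at the origin on the work surface. World frame = base frame: x ahead of the robot, y to its left, z up, the work surface at z = 0. Lengths are in m, angles in rad, forces in N, time in s.
With the tool pointing down it reaches from about 0.425 to 0.925 m from the base axis. Payload 6.8 kg.
Tool frame: the origin (TCP) lies midway between the tips of the shut fingers; the grasp point (between the pads) lies 19 mm behind it; x points along the fingers, y is the direction in which the jaws open and shut, and the axes are right-handed (so a half turn about x gives the same grasp; the last joint's range is limited). The gripper opens to 85 mm and grips with 20 to 120 N. Pads are 22 mm wide; open, the fingers measure 114 mm over their backs; the gripper's body (76 mm by 85 mm) begins 54 mm behind the grasp point. The pads swing forward as they close: fully open they stand 13 mm farther back than shut.
Start: joints at [1.052, 0.477, 0.022, 1.555, -0.011, 1.109, -0.083], TCP at [0.27, -0.619, 0.231] pointing down, gripper open.
Joint ranges: [-2.96, 2.96], [-0.34, 2.1], [-1.41, 1.46], [0.24, 2.44], [-1.37, 4.51], [0.17, 1.92], [-2.96, 2.96]. Speed limits (rad/s): [2.39, 2.39, 3.14, 3.14, 3.14, 3.14, 3.14].

## Interface

Orientations are given as a rotation vector (axis times angle).
In Python, from bench import r, viewer, nets gives the robot as it stands.
- The arm moves only by the shell command python3 -m pendant 'ROWS' [FORCE]. ROWS is JSON, one flat list of numbers, 5 for each row, row after row: the finger opening in mm, from 0 to 85.4, then the shift along the tool's x, y, z in mm, then the turn about the tool's x in rad. A call has 1 to 20 rows; each row shifts and turns the commanded pose from where the row before left it, along the tool's axes as they then stand; what a row does not reach is not made up. A row lasts 1/8 s, in which the tool goes at most 62.5 mm and 10.7 degrees, less where a joint would pass 70% of its speed; a pose out of reach is approached as far as the arm can. A call with a gripper value outside its range is refused whole. The fingers move at their own pace and stop on an object; FORCE is the grip in N (left out, the last holds). Time passes only in rows, so rows that do not move let the fingers close. It gives the time, the measured TCP pose, the force and the opening at its end, in the units of the state.
- r.get_obs(): the state, without advancing time (a new reading comes with each control period).
- viewer.grab_frame(name): name is "scene" or "top"; returns (picture, depth): 400x640x3 uint8, red, green, blue; 400x640 float32, m along the optical axis (not along the pixel's ray), 0 where there is no reading.
- viewer.calibration(name): a dict with "mtx" (3x3 intrinsics, pixels), "world_to_cam" (4x4, takes a point from world to camera coordinates). Camera axes: x right, y up, looking along -z (the intrinsics and any distortion apply to the point x, -y, -z); pixel columns grow to the right and rows downward; lengths in m; the calibration is good to about 2 mm. A picture is of the moment at which its call begins. calibration takes no time and is no camera call.
- r.hand_in(): hands the job in, once; it reports no verdict.
Trained networks look in the newest picture that a camera, given by its name, has taken for a name from the list of things; names that differ only in an ending like _2 or _b are one class to them, and where a whole thing is asked for, a point or a joint stands for the part that bears it (a point fixed in the world has none). Each returns a list of dicts, best first, with "score" (0 to 1); they miss things now and then, are a little off and sometimes report something else, mostly with a low value. They report only what shows in the picture. A call takes as long as a camera call. They do not tell look-alikes from the thing itself.
- nets.look_for(name, camera): "location" ([x, y, z] in m, in world coordinates, good to about 4 mm: the middle of the surface that is visible of it).
- nets.silhouettes(name, camera): "mask" (400x640 bool, what is visible of it).
The state is a dict: "clock": time; "joints": joint angles; "qvel": joint speeds; "tau": joint torques, N m; "tcp_pos": TCP position; "orientation": TCP orientation; "contact_force": force on the tool from outside, world axes, zero at the start; "moment": the same for the moment, N m; "grip_width": finger opening in m.
Only numpy, scipy, OpenCV 4.12 (cv2) and the standard library are available. Lean on these libraries where they do the work, as an engineer would, in place of code of your own. Each camera call takes 0.05 s, during which the arm holds its last target. There are 200 camera calls.

## Task

The service cover of the small throwing wheel is propped ajar: pick up the turned wooden mallet and, using its flat end, drive the prop pin beside the cover fully down, then stand the mallet upright back on the bench and let go of it. Next turn the winged quarter-turn fastener on the cover until its wing lines up with the two raised ribs (only then does its tongue pass the slot below), and press the cover fully shut against the frame with the gripper. It springs open again, so finish while still holding it pressed shut; touch the pin only with the mallet and leave the other things on the bench where they are.

Things in the scene. Friction and masses are not known exactly. Their poses are not given: they have to be found in the camera images.
- wheel: Tabletop throwing wheel, fixed to the bench: grey housing 260 (x) x 380 (y) x 85 mm high, origin at the centre of its underside, own z up, own -x its front (towards the robot), own +y its left. On its left a round aluminium wheel head, 150 mm wide, centre at own (10, 105), top 109 mm up. On its right an opening with the cover over it. In its own frame: cover hinge line along y through (70, -65, 85) mm; pin axis at (-75, -163); when shut, fastener axis at (-65, -65).
- cover (a joint): Opening angle of the cover, rad: 0 = fully shut on the frame, 0.1 = ajar as sprung open at the start (front edge 17 mm up). Plain aluminium plate 175 x 150 x 6 mm hinged along its far (+x) edge. Springs push it open: shutting it takes about 4 N downward at the fastener at first and 9 N when shut; it does not latch. It meets the pin's lug while the pin is up, and stops about 0.06 rad open while the fastener is out of line.
- cover_front (a point): Middle of the cover's front edge, on its top face; axes as the cover's.
- fastener (a joint): Angle of the fastener, rad, counterclockwise from above: 0 = wing in line with the two ribs and with the slot (along the cover's x, fore and aft). It starts 0.7 to 1.35 rad counterclockwise and so must be turned clockwise; range -1.6 to 1.6, no stop or click at 0, stiff enough (0.06 N m) to stay where it is left. The tongue passes the slot within about 0.15 rad of 0.
- fastener_grip (a point): Centre of the fastener's wing, on the fastener's axis. Steel wing 36 long (its own x) x 10 thick (its own y) x 26 mm tall, top 13 mm above this point, standing on a disc 40 mm across and 6 mm thick (disc top 13 mm below this point), which lies on the cover. The two dark ribs, 16 x 5 x 3 mm, are on the cover 34 mm fore and aft of the axis. The wing leans back with the cover by its opening angle.
- pin (a joint): How far the prop pin is driven down, m: 0 to 0.002 at the start, 0.014 = fully down on its stop. It needs 8 to 11 N and stays where it is left; a lug on its side props up the cover's edge.
- pin_top (a point): Centre of the flat top of the prop pin, an upright steel pin 14 mm thick with a head 20 mm across on the right-hand front of the housing; top about 129 mm above the bench when up, 115 mm when down. Beside it the cover's top face is 21 mm above the housing while ajar, so the driven pin top still stands 9 mm above the cover.
- mallet_grip (a point): Centre of the mallet's handle, 105 mm above the flat end of its head; own z runs along the handle away from the head. One-piece turned wooden mallet, 0.1 to 0.17 kg, 138 mm tall, standing on its head with the handle up: head 52 mm across and 60 mm tall, round handle 24 mm across above it. The flat end of the head, at the bottom, is the striking face.
- jar: Bystander: clear jar with white cap, 60 mm across, 85 mm tall, origin under its centre. It and the mallet may have changed places.
- cone: Bystander: white plastic cone, 64 mm across at the foot, 170 mm tall, origin under its centre.
- bowl: Bystander: blue bowl, 110 mm across, 50 mm tall, origin under its centre.
- brush: Bystander: brush lying on the bench.
- rib: Bystander: flat steel rib, about 112 x 45 x 5 mm, lying on the bench.
- batten: Bystander: wooden batten 280 x 30 x 12 mm lying on the bench.
- bat: Bystander: plywood bat 160 x 160 x 15 mm lying on the bench.
- cup: Bystander: terracotta cup, 70 mm across, 80 mm tall, standing on the bat.
Mind the look-alikes: they are no part of the job. What is shaped like the part that bears mallet_grip but blue or purple is not meant.

How it is judged:
On the way, in this order (a step that is already met when the one before it is completed fails the run):
1. the prop pin is driven fully down (value of joint pin above 0.012 m), for 0.1 s.
2. the mallet stands on the bench, let go (angle between mallet_grip's own z axis and vertical below 0.1 rad and height (world z) of mallet_grip below 0.112 m and contact force between the fingers and mallet below 0.2 N), for 0.1 s.
3. the fastener's wing is in line with the ribs (value of joint fastener between -0.15 and 0.15 rad), for 0.2 s.
At the end, for the whole second after the job is handed in: The gripper holds the cover shut (within 0.018 rad, touching the cover or its fastener with more than 4 N), the fastener is in line within 0.17 rad, the pin is down by more than 12 of 14 mm, and the mallet stands upright on the bench, not touched (all of step 2 and value of joint cover below 0.018 rad and contact force between the fingers and cover above 4 N and value of joint pin above 0.012 m and value of joint fastener between -0.17 and 0.17 rad and height (world z) of mallet_grip above 0.098 m and contact force between the arm and mallet below 0.2 N); the arm keeps its last pose, push and grip.
It fails at once if the robot touches the pin itself (contact force between any of the fingers, the arm and pin above 1 N).
It fails at once if the pin is driven by something other than the mallet (velocity of joint pin above 0.02 m/s and distance between mallet_grip and pin_top above 0.14 m).
It fails at once if another thing on the bench is moved by more than 30 mm (distance of any of jar, cone, bowl, brush, rib, batten, bat, cup from where it was at the start of the episode above 0.03 m).
It also fails if it takes over 59 s, if anything falls off the work surface, if the arm or the gripper's body presses on something with over 40 N, if the wrist force passes 120 N, or if a joint passes its speed limit or range.

## Working session

There is one attempt and no reset: what is moved stays moved. The work goes in short steps, Python scripts to look and compute and a shell command to move; the robot and the scene stay as the last step left them, time stands still between calls to the robot, and variables do not carry over. Pictures are saved under pics/ and viewed, about 8 in all and at most 12, crops included, and the job is handed in when it is done.

```bash
ls; mkdir -p pics; cat > h.py <<'E'
import numpy as np, cv2
from scipy.spatial.transform import Rotation as R
from bench import r, viewer, nets
def grab(n):
    im,d=viewer.grab_frame(n); return im,d
def w2p(n,p):
    c=viewer.calibration(n); q=c["world_to_cam"]@np.r_[p,1]; v=np.array([q[0],-q[1],-q[2]]); u=c["mtx"]@v; return u[:2]/u[2]
def p2w(n,u,v,z):
    c=viewer.calibration(n); k=np.linalg.inv(c["mtx"])@np.array([u,v,1])*z
    return (np.linalg.inv(c["world_to_cam"])@np.array([k[0],-k[1],-k[2],1]))[:3]
def cloud(n,d):
    c=viewer.calibration(n); h,w=d.shape; u,v=np.meshgrid(np.arange(w),np.arange(h))
    k=np.stack([u,v,np.ones_like(u)],-1)@np.linalg.inv(c["mtx"]).T*d[...,None]
    k=k*[1,-1,-1]; T=np.linalg.inv(c["world_to_cam"]); return k@T[:3,:3].T+T[:3,3]
def save(f,im): cv2.imwrite(f,im[...,::-1])
def st():
    o=r.get_obs(); M=R.from_rotvec(o["orientation"]).as_matrix()
    print("t",round(o["clock"],2),"tcp",np.round(o["tcp_pos"],4),"F",np.round(o["contact_force"],1),"w",round(o["grip_width"],4)); print("tool axes (cols)",np.round(M,3).tolist()); return o,M
E
python3 - <<'E'
from h import *
st()
for n in ("top","scene"):
    im,d=grab(n); save(f"pics/{n}0.png",im); print(n,{k:v for k,v in viewer.calibration(n).items()})
    for t in ("mallet_grip","fastener_grip","pin_top","cover_front","jar","cone","wheel"):
        print(t,[(np.round(x["location"],3).tolist(),round(x["score"],2)) for x in nets.look_for(t,n)])
print(r.get_obs()["clock"])
E
```

```text
pics
t 0.0 tcp [ 0.2693 -0.6183  0.2303] F [ 0.2 -0.9 -0. ] w 0.0857
tool axes (cols) [[-0.001, 0.399, -0.917], [0.002, -0.917, -0.399], [-1.0, -0.002, 0.0]]
top {'mtx': array([[476.68140714,   0.        , 317.78619652],
       [  0.        , 476.68140714, 192.28384086],
       [  0.        ,   0.        ,   1.        ]]), 'world_to_cam': array([[ 0.02013908, -0.9997917 , -0.00331296, -0.03234607],
       [ 0.97437224,  0.0188843 ,  0.22414755, -0.52274815],
       [-0.22403829, -0.00774218,  0.97454959, -1.6292379 ],
       [ 0.        ,  0.        ,  0.        ,  1.        ]])}
mallet_grip [([0.244, 0.302, 0.064], 0.71), ([0.33, 0.281, 0.061], 0.66), ([0.474, -0.312, 0.086], 0.48), ([0.208, 0.381, 0.064], 0.47), ([0.594, -0.076, 0.114], 0.15)]
fastener_grip []
pin_top [([0.599, -0.077, 0.113], 0.4)]
cover_front [([0.631, 0.028, 0.103], 0.69)]
jar [([0.477, -0.315, 0.083], 0.86)]
cone [([0.604, -0.297, 0.067], 0.69), ([0.623, 0.094, 0.087], 0.66)]
wheel [([0.622, 0.094, 0.086], 0.78), ([0.353, -0.168, 0.018], 0.39), ([0.333, 0.277, 0.064], 0.18)]
scene {'mtx': array([[421.94863567,   0.        , 331.81016873],
       [  0.        , 421.94863567, 198.13246912],
       [  0.        ,   0.        ,   1.        ]]), 'world_to_cam': array([[-8.21243325e-01,  5.70577341e-01,  9.48373865e-04,
         4.23008794e-01],
       [-4.39782489e-01, -6.34044913e-01,  6.36064786e-01,
         1.16563273e-01],
       [ 3.63525466e-01,  5.21946881e-01,  7.71635075e-01,
        -1.51359885e+00],
       [ 0.00000000e+00,  0.00000000e+00,  0.00000000e+00,
         1.00000000e+00]])}
mallet_grip [([0.221, 0.397, 0.058], 0.86), ([0.352, 0.292, 0.06], 0.64), ([0.261, 0.315, 0.056], 0.55)]
fastener_grip [([0.598, 0.023, 0.112], 0.47)]
pin_top []
cover_front [([0.644, 0.038, 0.099], 0.68)]
jar [([0.492, -0.3, 0.059], 0.67), ([0.388, 0.459, 0.015], 0.17)]
cone [([0.629, -0.295, 0.065], 0.97)]
wheel [([0.66, 0.132, 0.082], 0.91)]
0.8
```

View pics/top0.png

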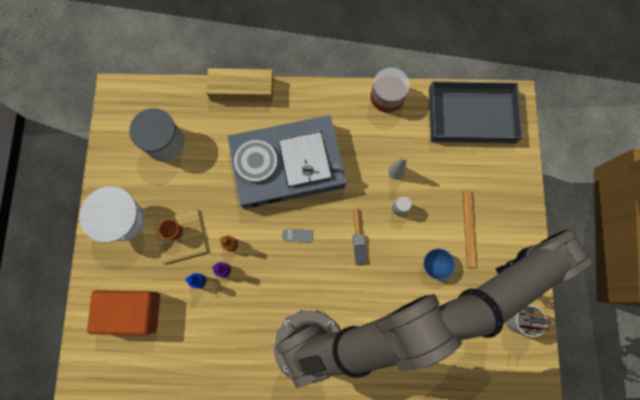

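View pics/scene0.png

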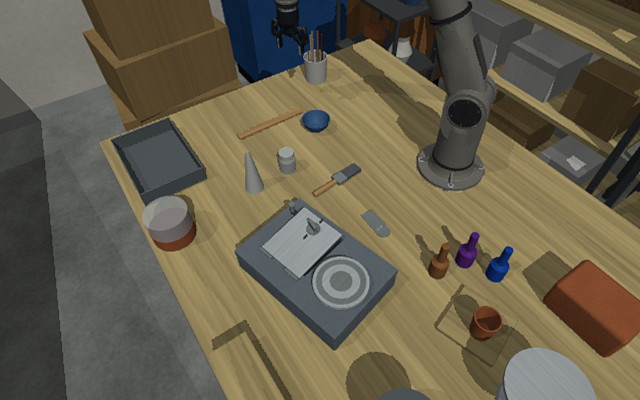

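```bash
cat > m.py <<'E'
from h import *
for n in ("top","scene"):
    im,d=grab(n); P=cloud(n,d)
    X,Y,Z=P[...,0],P[...,1],P[...,2]
    reg=(X>.4)&(X<.9)&(Y>-.2)&(Y<.4)
    m=reg&(abs(Z-.085)<.006)
    # housing top plane
    hs=reg&(Z>.06)&(Z<.15)&(d>0)
    cm,lab=cv2.connectedComponents(hs.astype(np.uint8)); 
    k=np.bincount(lab[lab>0]).argmax(); pts=P[lab==k]
    rect=cv2.minAreaRect(pts[:,:2].astype(np.float32)); print(n,"housing rect",rect,"medz",np.median(Z[m]))
    # mallet
    mm=(X>.22)&(X<.45)&(Y>.2)&(Y<.42)&(d>0)
    hsv=cv2.cvtColor(im,cv2.COLOR_RGB2HSV)
    q=mm&(Z>.02)
    cn,lab,stt,cen=cv2.connectedComponentsWithStats(q.astype(np.uint8))
    for i in range(1,cn):
        if stt[i,4]<20: continue
        p=P[lab==i]; h=p[p[:,2]>.085]; hd=p[(p[:,2]<.065)]
        print(" blob",cen[i].round(),stt[i,4],"rgb",im[lab==i].mean(0).round(),"zmax",p[:,2].max().round(3),"handle",h.mean(0).round(4) if len(h) else None,np.ptp(h[:,:2],axis=0).round(3) if len(h) else None)
    # pin/fastener: high points
    q=reg&(Z>.108)&(X>.52)&(X<.75)&(Y<.15)
    cn,lab,stt,cen=cv2.connectedComponentsWithStats(q.astype(np.uint8))
    for i in range(1,cn):
        if stt[i,4]<3: continue
        p=P[lab==i]; print(" hi",cen[i].round(),stt[i,4],p.mean(0).round(4),"zmax",p[:,2].max().round(4))
    u=w2p(n,[.61,.0,.1]).astype(int)
    c=im[u[1]-45:u[1]+45,u[0]-60:u[0]+60]; save(f"pics/{n}_crop.png",cv2.resize(c,None,fx=6,fy=6,interpolation=cv2.INTER_CUBIC)); print("crop origin",u-[60,45])
a=[cv2.resize(cv2.imread(f"pics/{n}_crop.png"),(720,540)) for n in("top","scene")]
cv2.imwrite("pics/both.png",np.vstack([cv2.resize(x,(800,600))[50:350,:] if 0 else cv2.resize(x,(400,300)) for x in a]))
E
python3 m.py
```

```text
top housing rect ((0.6360046863555908, 0.09468784183263779), (0.2686109244823456, 0.38133203983306885), 13.572354316711426) medz 0.0851375283061887
 blob [228. 243.] 210 rgb [102.  62.  28.] zmax 0.145 handle [0.3373 0.2847 0.1265] [0.021 0.022]
 blob [221. 269.] 218 rgb [68. 31. 85.] zmax 0.143 handle [0.2465 0.3045 0.1277] [0.023 0.023]
 blob [196. 275.] 40 rgb [ 33.  55. 120.] zmax 0.072 handle None None
 hi [271. 148.] 8 [0.666  0.145  0.1129] zmax 0.1173
 hi [272. 162.] 85 [0.6153 0.1396 0.1113] zmax 0.1192
 hi [322. 159.] 3 [ 0.6315 -0.0347  0.1087] zmax 0.1094
 hi [295. 166.] 3 [0.6043 0.0576 0.1087] zmax 0.1091
 hi [308. 173.] 152 [0.5778 0.0139 0.1182] zmax 0.1414
 hi [335. 166.] 26 [ 0.601  -0.0807  0.127 ] zmax 0.1332
 hi [324. 168.] 4 [ 0.6004 -0.0422  0.1099] zmax 0.1119
 hi [292. 169.] 3 [0.5938 0.0676 0.111 ] zmax 0.1121
 hi [292. 172.] 4 [0.5801 0.0692 0.1106] zmax 0.1158
 hi [315. 172.] 3 [ 0.5844 -0.0125  0.1114] zmax 0.1137
 hi [318. 173.] 9 [ 0.5788 -0.0203  0.1105] zmax 0.1121
 hi [327. 171.] 6 [ 0.5883 -0.054   0.1088] zmax 0.1099
 hi [323. 176.] 24 [ 0.5702 -0.
[... 772 characters left out ...]
 0.6057 -0.0799  0.1224] zmax 0.1303
 hi [314. 216.] 3 [ 0.5655 -0.0172  0.1085] zmax 0.1091
 hi [313. 226.] 103 [0.5947 0.019  0.1218] zmax 0.1374
 hi [321. 221.] 8 [0.559  0.0089 0.1092] zmax 0.111
 hi [335. 234.] 3 [0.5516 0.0698 0.1082] zmax 0.1084
 hi [343. 258.] 3 [0.5801 0.1465 0.1091] zmax 0.1103
 hi [332. 260.] 4 [0.6084 0.1339 0.1096] zmax 0.1108
 hi [335. 258.] 6 [0.5989 0.1356 0.1094] zmax 0.1113
 hi [327. 265.] 17 [0.6274 0.1395 0.1089] zmax 0.1116
 hi [322. 266.] 11 [0.641  0.1348 0.1088] zmax 0.1104
 hi [333. 265.] 3 [0.6149 0.1475 0.1092] zmax 0.1098
 hi [319. 270.] 7 [0.6542 0.1413 0.1095] zmax 0.1104
 hi [315. 275.] 3 [0.6715 0.1476 0.1095] zmax 0.1105
crop origin [244 183]
```

View pics/both.png

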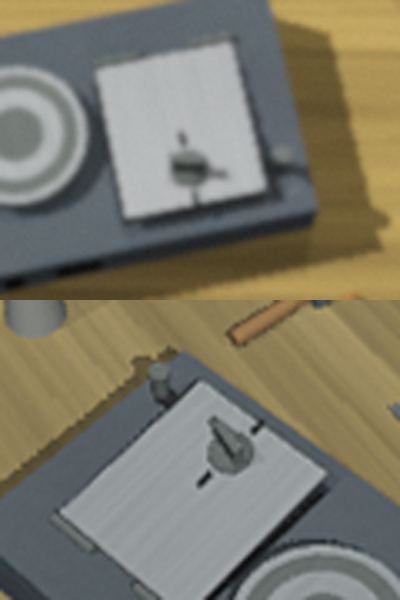

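```bash
python3 - <<'E'
from h import *
th=.232; c=np.array([.638,.0937]); Rz=np.array([[np.cos(th),-np.sin(th)],[np.sin(th),np.cos(th)]])
print("pin",c+Rz@[-.075,-.163],"fast",c+Rz@[-.065,-.065])
for n in("top","scene"):
    im,d=grab(n);P=cloud(n,d);own=(P[...,:2]-c)@Rz
    q=(abs(own[...,0]+.06)<.035)&(abs(own[...,1]+.065)<.03)&(P[...,2]>.124)&(P[...,2]<.15)
    o=own[q]; z=P[...,2][q]; mu=o.mean(0); w,v=np.linalg.eigh(np.cov((o-mu).T)); a=np.arctan2(v[1,1],v[0,1]); print(n,"wing",len(o),mu,"sd",np.sqrt(w),"angle",a if abs(a)<1.6 else a-np.sign(a)*np.pi,"zmax",np.percentile(z,95))
    q=(np.hypot(own[...,0]+.075,own[...,1]+.163)<.02)&(P[...,2]>.12); print(" pin own",own[q].mean(0),np.median(P[...,2][q]),(own[q].max(0)+own[q].min(0))/2)
E
```

```text
pin [ 0.60248704 -0.08217731] fast [0.58968653 0.01549636]
top wing 39 [-0.06234967 -0.06245452] sd [0.00374998 0.00966597] angle 1.3042012779765095 zmax 0.14162908566193985
 pin own [-0.0759398  -0.16086728] 0.12628128981382036 [-0.07515702 -0.1614743 ]
scene wing 48 [-0.05741224 -0.06336403] sd [0.00312341 0.01073061] angle 1.3012987540590841 zmax 0.13688065976652256
 pin own [-0.07185024 -0.16260316] 0.12431540143821046 [-0.07141145 -0.16346783]
```

The top and scene crops show the wing nearly crosswise (depth gives about 1.30 rad off the ribs), with the pin right of the cover and standing up. In the top picture, the brown mallet is at (228,243). The purple and blue ones are look-alikes. Next I move over the brown mallet.

```bash
python3 -m pendant '[85,0,-29,-48,0, 85,0,-29,-48,0, 85,0,-29,-48,0, 85,0,-29,-48,0, 85,0,-29,-48,0, 85,0,-29,-48,0, 85,0,-29,-48,0, 85,0,-29,-48,0, 85,0,-55,-19,0, 85,0,-55,-19,0, 85,0,-55,-19,0, 85,0,-55,-19,0, 85,0,-55,-19,0, 85,0,-55,-19,0, 85,0,-47,14,0, 85,0,-47,14,0, 85,0,-47,14,0, 85,0,-47,14,0, 85,0,-47,14,0, 85,0,0,0,0]' 60; python3 - <<'E'
from h import *
o,M=st(); d=np.array([.342,.287,.086])-o["tcp_pos"]; print("tool shift mm",(M.T@d*1000).round(1), o["joints"])
E
```

```text
clock: 3.5
tcp_pos: [0.3413, 0.2858, 0.2319]
orientation: [1.992, 0.423, -1.991]
contact_force: [0.9, 0.7, -0.0]
grip_width: 0.0852
t 3.5 tcp [0.3413 0.2858 0.2319] F [ 0.9  0.7 -0. ] w 0.0852
tool axes (cols) [[0.0, 0.406, -0.914], [0.001, -0.914, -0.406], [-1.0, -0.001, -0.001]]
tool shift mm [145.9  -0.7  -1. ] [-0.33271779  0.13265031 -0.54071691  2.04899999  0.08140614  0.97884446
 -2.06802454]
```

```bash
python3 -m pendant '[85,50,0,0,0, 85,50,0,0,0, 85,30,0,0,0, 85,16,-1,-1,0, 85,0,0,0,0, 20,0,0,0,0, 20,0,0,0,0, 20,0,0,0,0, 20,0,0,0,0, 20,0,0,0,0, 20,0,0,0,0, 20,0,0,0,0]' 90; python3 - <<'E'
from h import *
o,M=st()
for n in("scene",):
    im,d=grab(n); u=w2p(n,[.342,.287,.07]).astype(int); save("pics/grasp.png",cv2.resize(im[u[1]-50:u[1]+50,u[0]-70:u[0]+70],None,fx=4,fy=4))
E
```

```text
clock: 5.0
tcp_pos: [0.3446, 0.2844, 0.0857]
orientation: [1.996, 0.416, -1.994]
contact_force: [0.1, -0.4, 5.1]
grip_width: 0.0226
t 5.0 tcp [0.3446 0.2844 0.0857] F [ 0.1 -0.4  5.1] w 0.0226
tool axes (cols) [[0.001, 0.399, -0.917], [0.0, -0.917, -0.399], [-1.0, -0.0, -0.001]]
```

View pics/grasp.png

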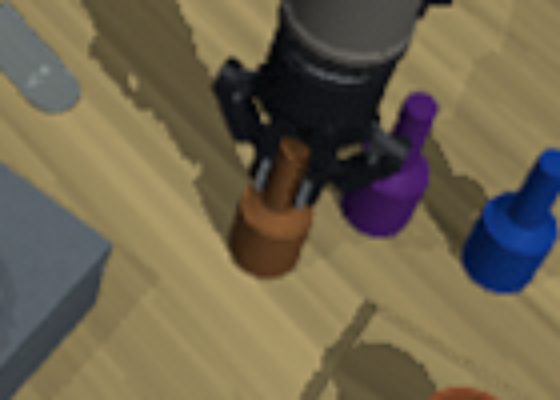

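The brown mallet's handle is between the pads (crop about 285,170). I lift it and go above the pin.

```bash
python3 -m pendant '[20,-30,0,0,0, 20,-50,0,0,0, 20,-60,0,0,0, 20,-60,0,0,0, 20,0,49,-10,0, 20,0,49,-10,0, 20,0,49,-10,0, 20,0,49,-10,0, 20,0,49,-10,0, 20,0,49,-10,0, 20,0,49,-10,0, 20,0,49,-10,0, 20,0,49,-10,0, 20,0,0,0,0, 20,0,0,0,0]'; python3 - <<'E'
from h import *
o,M=st(); d=np.array([.603,-.085,.245])-o["tcp_pos"]; print("tool shift mm",(M.T@d*1000).round(1))
n="scene"; im,dd=grab(n); P=cloud(n,dd)
q=(P[...,0]>.53)&(P[...,0]<.68)&(P[...,1]<.0)&(P[...,1]>-.16)&(P[...,2]>.15)&(P[...,2]<.27)&(dd>0)
hsv=cv2.cvtColor(im,cv2.COLOR_RGB2HSV); q&=(hsv[...,1]>90)
print("mallet pts",q.sum(),P[q].min(0),P[q].max(0),P[q].mean(0))
b=P[q]; 
for lo,hi in((.19,.21),(.21,.23),(.23,.25),(.25,.29)):
    s=b[(b[:,2]>lo)&(b[:,2]<hi)]; print(lo,len(s),s.mean(0) if len(s) else "")
u=w2p(n,[.603,-.085,.17]).astype(int); save("pics/abovepin.png",cv2.resize(im[u[1]-60:u[1]+60,u[0]-80:u[0]+80],None,fx=4,fy=4))
E
```

```text
clock: 6.92
tcp_pos: [0.6022, -0.0837, 0.2844]
orientation: [1.994, 0.417, -1.997]
contact_force: [-0.3, 1.1, -1.4]
grip_width: 0.0223
t 6.92 tcp [ 0.6022 -0.0837  0.2844] F [-0.3  1.1 -1.4] w 0.0223
tool axes (cols) [[-0.002, 0.399, -0.917], [0.001, -0.917, -0.399], [-1.0, -0.002, 0.001]]
tool shift mm [39.4  1.6 -0.3]
mallet pts 412 [ 0.57601576 -0.10694066  0.19530289] [ 0.62731515 -0.05735559  0.2689819 ] [ 0.60767805 -0.0702765   0.23926299]
0.19 52 [ 0.60898469 -0.06626615  0.20401563]
0.21 84 [ 0.60993116 -0.06631728  0.2198252 ]
0.23 98 [ 0.60912065 -0.06674118  0.23958627]
0.25 178 [ 0.60543883 -0.07526287  0.25855488]
```

View pics/abovepin.png

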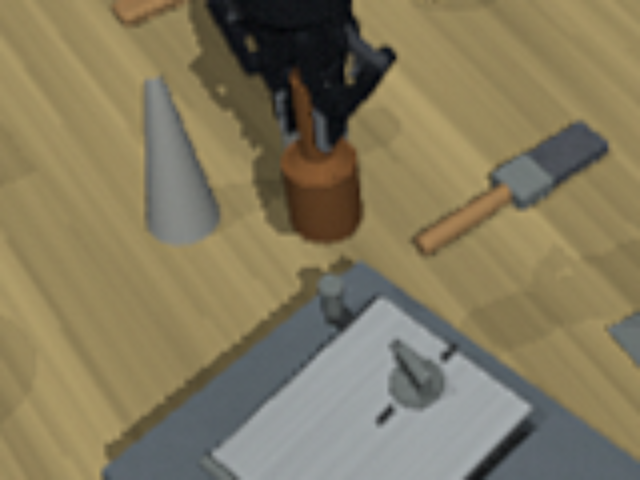

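The scene crop shows the mallet upright in the grip with its head at (322,190), straight above the pin at (333,290). Lowering onto the pin.

```bash
python3 -m pendant '[20,40,1,0,0, 20,24,0,0,0, 20,5,0,0,0, 20,5,0,0,0, 20,5,0,0,0, 20,4,0,0,0, 20,0,0,0,0]'; python3 - <<'E'
from h import *
st()
E
```

```text
clock: 7.85
tcp_pos: [0.6038, -0.0843, 0.2041]
orientation: [1.997, 0.416, -1.993]
contact_force: [-3.2, 1.5, 4.6]
grip_width: 0.0218
t 7.85 tcp [ 0.6038 -0.0843  0.2041] F [-3.2  1.5  4.6] w 0.0218
tool axes (cols) [[0.002, 0.4, -0.917], [0.001, -0.917, -0.4], [-1.0, 0.0, -0.002]]
```

```bash
python3 -m pendant '[20,4,0,0,0, 20,4,0,0,0, 20,4,0,0,0, 20,0,0,0,0, 20,0,0,0,0]'; python3 - <<'E'
from h import *
st()
for n in("scene","top"):
    im,dd=grab(n); P=cloud(n,dd); hsv=cv2.cvtColor(im,cv2.COLOR_RGB2HSV); q=(abs(P[...,0]-.603)<.06)&(abs(P[...,1]+.083)<.06)&(P[...,2]>.1)&(P[...,2]<.3)&(hsv[...,1]>110)&(dd>0); b=P[q]; print(n,len(b),np.percentile(b[:,2],[0,2,98]))
E
```

```text
clock: 8.48
tcp_pos: [0.6089, -0.0824, 0.1995]
orientation: [2.009, 0.416, -1.979]
contact_force: [-6.0, 5.1, 38.3]
grip_width: 0.0223
t 8.47 tcp [ 0.6089 -0.0824  0.1995] F [-6.   5.1 38.3] w 0.0223
tool axes (cols) [[0.015, 0.4, -0.916], [0.002, -0.916, -0.4], [-1.0, 0.004, -0.014]]
scene 460 [0.11360552 0.12143526 0.27936927]Traceback (most recent call last):
  File "<stdin>", line 4, in <module>
    return _quantile_unchecked(
        a, q, axis, out, overwrite_input, method, keepdims, weights)
    return _ureduce(a,
                    func=_quantile_ureduce_func,
    ...<5 lines>...
                    overwrite_input=overwrite_input,
                    method=method)
    r = func(a, **kwargs)
    result = _quantile(arr,
                       quantiles=q,
    ...<2 lines>...
                       out=out,
                       weights=wgt)
    slices_having_nans = np.isnan(arr[-1, ...])
                                  ~~~^^^^^^^^^
IndexError: index -1 is out of bounds for axis 0 with size 0
```

38 N, well above 11 N, so the pin is on its stop. I lift off, then check the pin and the mallet.

```bash
python3 -m pendant '[20,-15,0,0,0, 20,-35,0,0,0, 20,-50,0,0,0, 20,0,0,0,0, 20,0,0,0,0]'; cat > chk.py <<'E'
from h import *
o,M=st()
im,dd=grab("scene"); P=cloud("scene",dd); hsv=cv2.cvtColor(im,cv2.COLOR_RGB2HSV); t=o["tcp_pos"]
q=(np.hypot(P[...,0]-t[0],P[...,1]-t[1])<.05)&(P[...,2]>t[2]-.11)&(P[...,2]<t[2]+.06)&(hsv[...,1]>110)&(dd>0)
b=P[q]; print("mallet rel z",len(b),np.percentile(b[:,2]-t[2],[1,99]))
z=b[:,2]-t[2]; s=b[(z<-.035)&(z>-.075)]
A=np.c_[s[:,2]-t[2],np.ones(len(s))]; print("head axis slope dx,dy per z",np.linalg.lstsq(A,s[:,:2],rcond=None)[0][0])
print("head xy mid-range rel tcp",(s.max(0)+s.min(0))[:2]/2-t[:2])
q=(np.hypot(P[...,0]-.6025,P[...,1]+.082)<.013)&(P[...,2]>.095)&(P[...,2]<.14); print("pin z",np.percentile(P[...,2][q],[50,90,98]),q.sum())
E
python3 chk.py
```

```text
clock: 9.2
tcp_pos: [0.6029, -0.0854, 0.29]
orientation: [1.995, 0.415, -1.996]
contact_force: [-0.6, 0.2, -1.4]
grip_width: 0.0218
t 9.2 tcp [ 0.6029 -0.0854  0.29  ] F [-0.6  0.2 -1.4] w 0.0218
tool axes (cols) [[-0.0, 0.399, -0.917], [-0.0, -0.917, -0.399], [-1.0, 0.0, 0.0]]
mallet rel z 517 [-0.08444981  0.05246851]
head axis slope dx,dy per z [0.00247823 0.02538098]
head xy mid-range rel tcp [-0.00263883  0.00813165]
pin z [0.1110488  0.11451478 0.11565692] 38
```

The pin top is at about 0.115 m, so it is fully down, and the mallet is still straight in the grip. I carry it back to where it stood.

```bash
python3 -m pendant '[20,0,-49,10,0, 20,0,-49,10,0, 20,0,-49,10,0, 20,0,-49,10,0, 20,0,-49,10,0, 20,0,-49,10,0, 20,0,-49,10,0, 20,0,-49,10,0, 20,0,-49,10,0, 20,50,0,0,0, 20,50,0,0,0, 20,50,0,0,0, 20,30,0,0,0, 20,12,0,0,0, 20,0,0,0,0]'; python3 chk.py
```

```text
clock: 11.12
tcp_pos: [0.3442, 0.2828, 0.0977]
orientation: [1.993, 0.415, -1.997]
contact_force: [0.7, -0.1, -0.8]
grip_width: 0.0223
t 11.12 tcp [0.3442 0.2828 0.0977] F [ 0.7 -0.1 -0.8] w 0.0223
tool axes (cols) [[-0.002, 0.4, -0.917], [-0.001, -0.917, -0.4], [-1.0, 0.0, 0.002]]
mallet rel z 475 [-0.08393633  0.05677763]
head axis slope dx,dy per z [ 0.07434665 -0.05129766]
head xy mid-range rel tcp [3.69243729e-03 9.79356187e-06]
pin z [0.11112498 0.11378998 0.11492946] 39
```

```bash
python3 -m pendant '[20,6,0,0,0, 20,5,0,0,0, 20,2,0,0,0, 20,0,0,0,0]'; python3 - <<'E'
from h import *
st()
E
```

```text
clock: 11.68
tcp_pos: [0.3448, 0.2833, 0.0858]
orientation: [1.996, 0.415, -1.995]
contact_force: [-1.6, -1.2, 4.0]
grip_width: 0.0222
t 11.68 tcp [0.3448 0.2833 0.0858] F [-1.6 -1.2  4. ] w 0.0222
tool axes (cols) [[0.001, 0.399, -0.917], [-0.0, -0.917, -0.399], [-1.0, 0.0, -0.0]]
```

```bash
python3 -m pendant '[40,0,0,0,0, 60,0,0,0,0, 85,0,0,0,0, 85,0,0,0,0, 85,0,0,0,0, 85,0,0,0,0, 85,-30,0,0,0, 85,-50,0,0,0, 85,-50,0,0,0, 85,-30,0,0,0, 85,0,0,0,0]'; python3 - <<'E'
from h import *
st()
im,dd=grab("scene"); P=cloud("scene",dd); u=w2p("scene",[.342,.284,.07]).astype(int)
save("pics/placed.png",cv2.resize(im[u[1]-50:u[1]+50,u[0]-70:u[0]+70],None,fx=4,fy=4))
hsv=cv2.cvtColor(im,cv2.COLOR_RGB2HSV); q=(np.hypot(P[...,0]-.344,P[...,1]-.284)<.045)&(P[...,2]>.01)&(P[...,2]<.15)&(hsv[...,1]>110)
b=P[q]; 
for lo,hi in((.01,.06),(.07,.1),(.1,.135)): s=b[(b[:,2]>lo)&(b[:,2]<hi)]; print(lo,len(s),(s.max(0)+s.min(0))/2)
print("zmax",b[:,2].max())
E
```

```text
clock: 13.05
tcp_pos: [0.3457, 0.2842, 0.2476]
orientation: [2.001, 0.417, -1.991]
contact_force: [-0.9, -0.0, -0.1]
grip_width: 0.0847
t 13.05 tcp [0.3457 0.2842 0.2476] F [-0.9 -0.  -0.1] w 0.0847
tool axes (cols) [[0.004, 0.399, -0.917], [0.003, -0.917, -0.399], [-1.0, -0.001, -0.005]]
0.01 242 [0.3398598  0.28013604 0.03503532]
0.07 53 [0.34224967 0.28129902 0.08506623]
0.1 77 [0.34065462 0.28084391 0.11789452]
zmax 0.1392703418922805
```

View pics/placed.png

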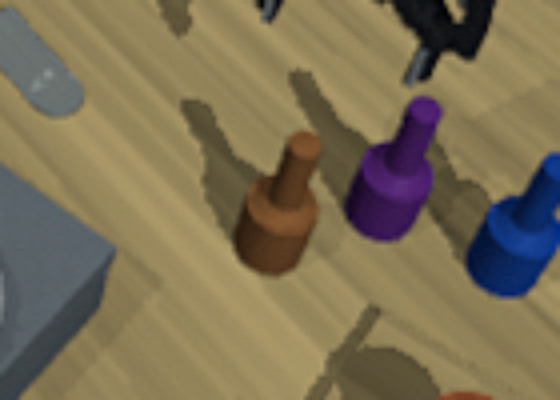

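The brown mallet stands upright and free (crop about 278,210; axis the same at all heights). Next I go above the fastener and turn the jaws across the wing.

```bash
python3 -m pendant '[60,0,49,-17,0, 60,0,49,-17,0, 60,0,49,-17,0, 50,0,49,-17,0, 50,0,49,-17,0, 50,0,49,-17,0, 50,0,49,-17,0, 50,0,0,0,-0.16, 50,0,0,0,-0.16, 50,0,0,0,-0.16, 50,0,0,0,-0.16, 50,0,0,0,-0.16, 50,0,0,0,-0.16, 50,0,0,0,-0.16, 50,0,0,0,0, 50,0,0,0,0]' 25; python3 - <<'E'
from h import *
o,M=st(); print("y az",np.arctan2(M[1,1],M[0,1]))
d=np.array([.5928,.0162,.114])-o["tcp_pos"]; print("tool shift mm",(M.T@d*1000).round(1))
th=.232; c=np.array([.638,.0937]); Rz=np.array([[np.cos(th),-np.sin(th)],[np.sin(th),np.cos(th)]])
im,dd=grab("scene");P=cloud("scene",dd);own=(P[...,:2]-c)@Rz
q=(abs(own[...,0]+.06)<.035)&(abs(own[...,1]+.065)<.03)&(P[...,2]>.122)&(P[...,2]<.15)
w=own[q]; mu=w.mean(0); e,v=np.linalg.eigh(np.cov((w-mu).T)); print(len(w),mu,c+Rz@mu,np.arctan2(v[1,1],v[0,1]),"zmax",P[...,2][q].max())
u=w2p("scene",[.59,.016,.13]).astype(int); save("pics/wing.png",cv2.resize(im[u[1]-45:u[1]+45,u[0]-60:u[0]+60],None,fx=5,fy=5))
E
```

```text
clock: 15.1
tcp_pos: [0.5902, 0.0161, 0.2443]
orientation: [1.24, 1.19, -1.242]
contact_force: [-0.4, -0.9, -0.0]
grip_width: 0.0498
t 15.1 tcp [0.5902 0.0161 0.2443] F [-0.4 -0.9 -0. ] w 0.0498
tool axes (cols) [[-0.002, 0.999, -0.043], [-0.0, -0.043, -0.999], [-1.0, -0.002, 0.0]]
y az -0.04299521707468887
tool shift mm [130.3   2.8  -0.2]
53 [-0.05719619 -0.06276975] [0.59676848 0.01946114] 1.3051168881275355 zmax 0.137661319690786
```

View pics/wing.png

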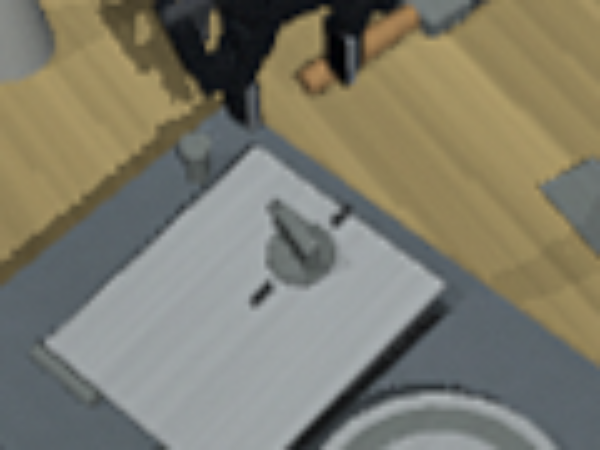

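The wing is still crosswise at (300,240) and the cover is ajar. The jaws are open across it, so I go down and grip it.

```bash
python3 -m pendant '[50,50,3,0,0, 50,40,0,0,0, 50,25,0,0,0, 50,12,0,0,0, 50,0,0,0,0, 6,0,0,0,0, 6,0,0,0,0, 6,0,0,0,0, 6,0,0,0,0, 6,0,0,0,0, 6,0,0,0,0]' 25; python3 - <<'E'
from h import *
st()
E
```

```text
clock: 16.52
tcp_pos: [0.5932, 0.0161, 0.1182]
orientation: [1.238, 1.191, -1.239]
contact_force: [-4.9, 0.9, 5.0]
grip_width: 0.0103
t 16.52 tcp [0.5932 0.0161 0.1182] F [-4.9  0.9  5. ] w 0.0103
tool axes (cols) [[-0.001, 0.999, -0.04], [-0.0, -0.04, -0.999], [-1.0, -0.001, 0.0]]
```

Gripped at 10.3 mm, the wing's thickness. Turning clockwise by 1.30 rad.

```bash
python3 -m pendant '[6,0,0,0,0.13, 6,0,0,0,0.13, 6,0,0,0,0.13, 6,0,0,0,0.13, 6,0,0,0,0.13, 6,0,0,0,0.13, 6,0,0,0,0.13, 6,0,0,0,0.13, 6,0,0,0,0.13, 6,0,0,0,0.13, 6,0,0,0,0, 6,0,0,0,0]' 35; python3 - <<'E'
from h import *
o,M=st(); a=np.arctan2(M[1,1],M[0,1]); print("y az",a,"wing est",a+np.pi/2-.232, o["moment"],o["joints"])
E
```

```text
clock: 18.02
tcp_pos: [0.5929, 0.0164, 0.118]
orientation: [2.095, 0.247, -2.099]
contact_force: [-5.4, 2.0, 3.2]
grip_width: 0.0092
t 18.02 tcp [0.5929 0.0164 0.118 ] F [-5.4  2.   3.2] w 0.0092
tool axes (cols) [[-0.002, 0.232, -0.973], [-0.0, -0.973, -0.232], [-1.0, -0.0, 0.002]]
y az -1.3363706137856384 wing est 0.0024257130092581736 [ 0.20075094  1.39515274 -0.09445945] [-0.00539183  0.47916483 -0.16575328  1.84520974  0.10328595  0.82716837
 -1.55931612]
```

Jaw direction puts the wing at about 0.00 rad. Now I press the cover down, following its arc.

```bash
python3 -m pendant '[6,4,0,1,0, 6,4,0,1,0, 6,4,0,1,0, 6,4,0,0,0, 6,4,0,0,0, 6,3,0,0,0, 6,0,0,0,0, 6,0,0,0,0]' 60; cat > c2.py <<'E'
from h import *
o,M=st(); a=np.arctan2(M[1,1],M[0,1]); print("wing est",a+np.pi/2-.232)
th=.232; c=np.array([.638,.0937]); Rz=np.array([[np.cos(th),-np.sin(th)],[np.sin(th),np.cos(th)]])
for n in("scene","top"):
    im,dd=grab(n);P=cloud(n,dd);own=(P[...,:2]-c)@Rz; z=P[...,2]
    q=(own[...,0]>-.095)&(own[...,0]<.06)&(abs(own[...,1]+.065)<.065)&(z>.085)&(z<.113)&(np.hypot(own[...,0]+.065,own[...,1]+.065)>.03)&(im.mean(-1)>95)
    A=np.c_[.07-own[...,0][q],np.ones(q.sum())]; s=z[q]
    for _ in range(4):
        k=np.linalg.lstsq(A,s,rcond=None)[0]; g=abs(A@k-s)<.004; A,s=A[g],s[g]
    print(n,"cover slope",k,len(s))
im=viewer.grab_frame("scene")[0]
u=w2p("scene",[.59,.016,.11]).astype(int); save("pics/shut.png",cv2.resize(im[u[1]-45:u[1]+45,u[0]-60:u[0]+60],None,fx=5,fy=5))
E
python3 c2.py
```

```text
clock: 19.02
tcp_pos: [0.5913, 0.0161, 0.1035]
orientation: [2.1, 0.246, -2.095]
contact_force: [-32.1, -0.9, 70.2]
grip_width: 0.0086
t 19.02 tcp [0.5913 0.0161 0.1035] F [-32.1  -0.9  70.2] w 0.0086
tool axes (cols) [[0.002, 0.232, -0.973], [-0.0, -0.973, -0.232], [-1.0, 0.001, -0.002]]
wing est 0.0018185950453279698
scene cover slope [-0.00501345  0.08856112] 1590
top cover slope [-0.00556166  0.09086901] 124
```

View pics/shut.png

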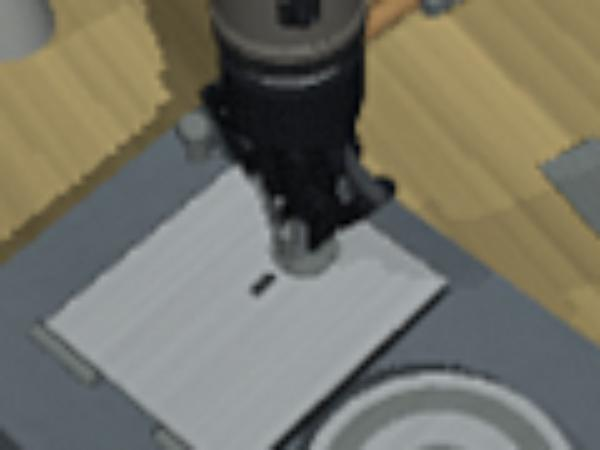

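The cover lies flat (slope about 0, so shut), with the wing in the jaws at (303,245). The 70 N push is more than needed, so I ease it off.

```bash
python3 -m pendant '[6,-2,0,2,0, 6,-2,0,1,0, 6,-1,0,0,0, 6,0,0,0,0, 6,0,0,0,0]'; python3 c2.py
```

```text
clock: 19.8
tcp_pos: [0.591, 0.0161, 0.1046]
orientation: [2.105, 0.248, -2.089]
contact_force: [-9.2, 2.2, 28.7]
grip_width: 0.0083
t 19.8 tcp [0.591  0.0161 0.1046] F [-9.2  2.2 28.7] w 0.0083
tool axes (cols) [[0.007, 0.232, -0.973], [0.002, -0.973, -0.232], [-1.0, 0.0, -0.007]]
wing est 0.002554903673080283
scene cover slope [-0.0015841   0.08858289] 1613
top cover slope [0.00943704 0.09017936] 116
```

```bash
python3 -m pendant '[6,1,0,0,0, 6,0,0,0,0, 6,0,0,0,0, 6,0,0,0,0, 6,0,0,0,0, 6,0,0,0,0]'; python3 c2.py; python3 - <<'E'
from h import *
im,dd=grab("scene"); P=cloud("scene",dd); hsv=cv2.cvtColor(im,cv2.COLOR_RGB2HSV)
q=(np.hypot(P[...,0]-.344,P[...,1]-.284)<.045)&(P[...,2]>.01)&(hsv[...,1]>110); b=P[q]
for lo,hi in((.01,.06),(.1,.135)): s=b[(b[:,2]>lo)&(b[:,2]<hi)]; print("mallet",(s.max(0)+s.min(0))/2)
q=(np.hypot(P[...,0]-.6025,P[...,1]+.082)<.013)&(P[...,2]>.095)&(P[...,2]<.14); print("pin z",np.percentile(P[...,2][q],[50,90,98]))
for t in("jar","cone"): print(t,[np.round(x["location"],3) for x in nets.look_for(t,"scene")][:1])
E
```

```text
clock: 20.7
tcp_pos: [0.5911, 0.0161, 0.1044]
orientation: [2.105, 0.248, -2.089]
contact_force: [-12.4, 2.3, 35.0]
grip_width: 0.0089
t 20.7 tcp [0.5911 0.0161 0.1044] F [-12.4   2.3  35. ] w 0.0089
tool axes (cols) [[0.008, 0.232, -0.973], [0.001, -0.973, -0.232], [-1.0, 0.0, -0.008]]
wing est 0.0025344656945866795
scene cover slope [-0.00452555  0.08881172] 1613
top cover slope [-0.01563076  0.09238353] 123
mallet [0.34086005 0.28069709 0.03533596]
mallet [0.34015751 0.28054156 0.11805994]
pin z [0.11089598 0.11400502 0.11452656]
jar [array([ 0.501, -0.299,  0.05 ])]
cone [array([ 0.627, -0.296,  0.063])]
```

The last checks agree: the cover is shut under a steady 35 N, the pin is down and the mallet stands upright. Handing in.

```bash
python3 -c "
from h import *
print(r.hand_in()); st()"
```

```text
the job is handed in; nothing more can be done
None
the job is handed in; nothing more can be done
```

I handed the job in at about 21 s with the gripper still holding the cover shut; no verdict was reported.

**What I did:** I drove the pin down with the brown mallet, stood the mallet back where it came from and let go. I then gripped the fastener's wing, turned it about 1.30 rad clockwise and pressed the cover shut.

**Last checks:**
- **Pin:** its top reads about 0.115 m, which is fully down.
- **Mallet:** upright and clear of the arm, with the head and handle centres within 1 mm of each other.
- **Fastener:** about 0.00 rad from the ribs, judged from the jaw direction because the fingers hide the wing.
- **Cover:** slope about 0 in the scene camera (-0.005 rad), with a steady push of about 35 N.

**Disagreements and doubts:**
- **Top camera:** its cover slope was noisy (-0.016 to +0.009 rad, few points), so I relied on the scene camera and the force.
- **First press:** it reached about 70 N at the wrist, under the 120 N limit, and I eased it off.
- **Jar:** its reported position moved 9 mm between pictures. I took that as network noise, since the jar was never approached.
- **Bystanders:** at the end I re-measured only the jar and the cone; the others were not checked.

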